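# Fetch the small test weight from the hooded carousel

### The arm

A 7-joint arm with a two-finger parallel gripper is mounted at the origin on the work surface; the furniture and walls round the work are solid. World frame = base frame: x ahead of the robot, y to its left, z up, the work surface at z = 0. Lengths are in m, angles in degrees, forces in N, time in s.
With the tool pointing down it reaches from about 0.35 to 0.9 m from the base axis. Payload 7.2 kg.
Tool frame: the origin (TCP) lies at the very end of the fingers, on their centre line; the grasp point (between the pads) lies behind it (arm.tcp_to_grasp is the z of the grasp point in the tool frame, in m); z points along the fingers, y is the line along which they close (so a half turn about z gives the same grasp; the last joint's range is limited). The gripper opens to 85 mm and grips with 20 to 120 N. Pads are 22 mm wide; open, the fingers measure 114 mm over their backs; the gripper's body (76 mm by 85 mm) begins 54 mm behind the grasp point. The pads swing forward as they close: fully open they stand 13 mm farther back than shut.
Start: joints at [62.154, 23.554, -0.728, 91.456, 0.321, 64.991, -4.71], TCP at [0.254, -0.571, 0.231] pointing down, gripper open.
Joint ranges: [-169.25, 169.25], [-16.82, 113.86], [-84.01, 82.57], [7.8, 145.47], [-59.2, 239.2], [7.22, 106.19], [-163.78, 163.78]. Speed limits (degrees/s): [136.94, 136.94, 172.46, 172.46, 180, 180, 180].

### API

Orientations are given as a 3x3 rotation matrix whose columns are the frame's x, y, z axes.
In Python, from station import arm, cams, ticket gives the robot as it stands. The module is installed in compiled form; this text tells all that it offers.
- The arm moves only by the tool send_rows, never from a script. Its arguments are lists of equal length, an entry for each row: "translation": the shift along the world's x, y, z as a fraction of full scale, a list of three; "dr": the turn, a rotation vector about the world's x, y, z as a fraction of full scale, a list of three. In form: {"translation": [[x, y, z], ...], "dr": [[rx, ry, rz], ...]}. A call has 1 to 8 rows; each row shifts and turns the commanded pose from where the row before left it; what a row does not reach is not made up. Full scale, the value 1, is 40 mm for a shift and pi/2 rad for a turn. A row lasts 1/12 s, in which the tool goes at most 41.7 mm and 7.16 degrees, less where a joint would pass 70% of its speed; a pose out of reach is approached as far as the arm can. A call with a number of a shift or a turn outside -1 to 1 is refused whole. A call with a gripper value outside its range is refused whole. "jaw" is the closure, from -1 (fully open) to 1 (shut), set as the call begins (left out, the last holds). The fingers move at their own pace and stop on an object; "force" is the grip in N (left out, the last holds). Time passes only in rows, so rows that do not move let the fingers close. It gives the time, the measured TCP pose, the force, the opening and the grip force at its end, in the units of the state.
- arm.get_state(): the state, without advancing time (a new reading comes with each control period).
- cams.read_camera(name): name is "scene" or "side" or "wrist"; returns the picture (384x512x3 uint8, red, green, blue); there is no depth.
- cams.camera_info(name): a dict with "fov_y" (degrees; the focal length in pixels is half the picture's height over the tangent of half this angle, whatever the lens; pixels are square), "cx", "cy" (the principal point, pixels), "distortion" ([k1, k2, p1, p2, k3] as OpenCV has them; the pictures are not rectified), "rvec" (rotation vector, rad) and "tvec" (3), from world to camera coordinates, as OpenCV has them. Camera axes: x right, y down, z forward; pixel columns grow to the right and rows downward; lengths in m; the calibration is good to about 2 mm. A picture is of the moment at which its call begins: read the wrist's pose just before it. camera_info takes no time and is no camera call; for the wrist camera it gives the pose at the moment of the call.
- ticket.sign_off(): hands the job in; it is judged then, once.
The state is a dict: "clock": time; "joints": joint angles; "joint_velocities": joint speeds; "tau": joint torques, N m; "tcp_pos": TCP position; "tool_rot": TCP orientation; "ft_force": force on the tool from outside, world axes, zero at the start; "torque": the same for the moment, N m; "opening": opening from 0.0 (shut) to 1.0 (fully open); "grasp_force": force on a finger pad.
Only numpy, scipy, OpenCV 4.12 (cv2) and the standard library are available. Lean on these libraries where they do the work, as an engineer would, in place of code of your own. Each camera call takes 0.05 s, during which the arm holds its last target. There are 200 camera calls.

### The job

Check the bench scale: turn the weight carousel by its handle posts until the small hook weight stands in the middle of the hood's front opening, and let the carousel come to rest there. Then take the small weight out through the opening and set it down gently, upright, in the middle of the scale's round pan. Do not drop it, leave the three large weights standing in their compartments, and do not disturb the other things on the bench.

Things in the scene. Friction and masses are not known exactly. Their poses are not given: they have to be found in the camera images.
- hub (a point): the carousel's upright axis at its compartment floor, 30 mm above the bench. A white disc (radius 137 mm) turns about it on a fixed grey foot. Four compartments 90 degrees apart are parted by four radial vanes 3 mm thick, 36 mm high, 19 to 101 mm from the axis; round them runs a lip 8 mm high, 101 to 104 mm from the axis. The point is fixed; its -x axis points level to the hood's opening
- carousel: fixed foot, spindle and clear dust hood; origin on the axis at bench height, -x to the opening. Flat roof of radius 107 mm, 152 to 157 mm up (cap to 175), cut straight at the front 70 mm from the axis; a skirt hangs from it to 90 mm up, except 50 degrees either side of the opening's middle. The posts pass outside it. Under the overhang a gripper must lean outwards 30 to 45 degrees
- window (a point): the point on the compartment floor (30 mm above the bench) in the middle of the hood's front opening, 76 mm from the axis; fixed, it does not turn with the disc. Same axes as hub: -x points outwards through the opening, towards the robot's right front. Beware of the tall black computer tower that stands at x 0.18 to 0.39 m, y 0 to 0.49 m, 432 mm high
- turntable (a joint): turning of the disc, rad, 0 at the start, positive counter-clockwise seen from above, no stop within 12 rad either way; the disc stays where it is left (friction about 0.1 N m)
- post_1 (a point): upright aluminium handle post on the disc, 12 mm in diameter, 55 mm high (30 to 85 mm above the bench), 125 mm from the axis; this point is on its centre line 60 mm above the bench. One of four alike, 90 degrees apart, each in line with a vane, so 45 degrees from the middle of the compartment on either side. It turns with the disc
- post_2 (a point): upright aluminium handle post on the disc, 12 mm in diameter, 55 mm high (30 to 85 mm above the bench), 125 mm from the axis; this point is on its centre line 60 mm above the bench. One of four alike, 90 degrees apart, each in line with a vane, so 45 degrees from the middle of the compartment on either side. It turns with the disc
- post_3 (a point): upright aluminium handle post on the disc, 12 mm in diameter, 55 mm high (30 to 85 mm above the bench), 125 mm from the axis; this point is on its centre line 60 mm above the bench. One of four alike, 90 degrees apart, each in line with a vane, so 45 degrees from the middle of the compartment on either side. It turns with the disc
- post_4 (a point): upright aluminium handle post on the disc, 12 mm in diameter, 55 mm high (30 to 85 mm above the bench), 125 mm from the axis; this point is on its centre line 60 mm above the bench. One of four alike, 90 degrees apart, each in line with a vane, so 45 degrees from the middle of the compartment on either side. It turns with the disc
- small_weight_mid (a point): the small steel weight to be fetched: upright barrel 30 mm in diameter and 66 mm high, hook above it to 94 mm, 0.24 to 0.48 kg. It starts upright in a compartment, about 76 mm from the axis, left or right of the opening under the hood. This point is on its centre line 33 mm above its underside; its z axis is the weight's upright axis
- large_weight_1_mid (a point): one of three large steel weights that stay in their compartments: barrel 41 mm in diameter and 90 mm high, hook to 118 mm, 0.88 kg. Point on its centre line 45 mm above its underside; z is its upright axis
- large_weight_2_mid (a point): one of three large steel weights that stay in their compartments: barrel 41 mm in diameter and 90 mm high, hook to 118 mm, 0.88 kg. Point on its centre line 45 mm above its underside; z is its upright axis
- large_weight_3_mid (a point): one of three large steel weights that stay in their compartments: barrel 41 mm in diameter and 90 mm high, hook to 118 mm, 0.88 kg. Point on its centre line 45 mm above its underside; z is its upright axis
- pan (a point): middle of the top face of the scale's round steel pan, 64 mm above the bench, 104 mm in diameter, flat and fixed. The scale is a white box 160 x 130 mm, 50 mm high, with a small dark display at its front; the pan stands off centre to the back
- sample_pot: bystander: clear screw-top pot 60 mm in diameter, 66 mm high; origin at the centre of its underside
- timer_box: bystander: small white box 42 x 58 x 26 mm; origin at the centre of its underside
- small_weight: the same small weight; origin at the centre of its underside
- scale: the scale itself; origin at the centre of its underside, its front (display) to its -x
Mind the look-alikes: they are no part of the job. What is shaped like the part that bears large_weight_3_mid but green or red is not meant.

How it is judged (in metres and radians):
On the way:
1. the small weight stands in its compartment in the middle of the hood's opening (within 25 mm) and the carousel is at rest (horizontal distance between small_weight_mid and window below 0.025 m and height (world z) of small_weight_mid below 0.068 m and angle between small_weight_mid's own z axis and vertical below 0.1 rad and velocity of joint turntable between -0.1 and 0.1 rad/s), for 0.2 s.
At the end, for the whole second after the job is handed in: the small weight stands upright and at rest on the scale's pan, its centre line within 20 mm of the pan's middle, and the three large weights still stand upright on the compartment floor of the carousel (horizontal distance between small_weight_mid and pan below 0.02 m and height (world z) of small_weight_mid between 0.092 and 0.102 m and angle between small_weight_mid's own z axis and vertical below 0.15 rad and linear speed of small_weight below 0.02 m/s and angle between each of large_weight_1_mid, large_weight_2_mid, large_weight_3_mid's own z axis and vertical below 0.3 rad and horizontal distance between each of large_weight_1_mid, large_weight_2_mid, large_weight_3_mid and hub below 0.1 m and height (world z) of each of large_weight_1_mid, large_weight_2_mid, large_weight_3_mid below 0.085 m); the robot touches nothing.
It fails at once if a large weight is tipped over or taken out of the carousel (not (angle between large_weight_1_mid's own z axis and vertical below 0.3 rad and horizontal distance between large_weight_1_mid and hub below 0.1 m and height (world z) of large_weight_1_mid below 0.085 m) or not (angle between large_weight_2_mid's own z axis and vertical below 0.3 rad and horizontal distance between large_weight_2_mid and hub below 0.1 m and height (world z) of large_weight_2_mid below 0.085 m) or not (angle between large_weight_3_mid's own z axis and vertical below 0.3 rad and horizontal distance between large_weight_3_mid and hub below 0.1 m and height (world z) of large_weight_3_mid below 0.085 m)).
It fails at once if the small weight is tipped over (more than 45 degrees) (angle between small_weight_mid's own z axis and vertical above 0.8 rad).
It fails at once if the small weight is dropped or banged on the scale (more than 60 N) (contact force between small_weight and scale above 60 N).
It fails at once if the small weight is dropped or thrown onto the scale: it moves faster than 0.25 m/s less than 30 mm above the pan (horizontal distance between small_weight_mid and pan below 0.06 m and height (world z) of small_weight_mid below 0.128 m and linear speed of small_weight above 0.25 m/s).
It fails at once if a bystander is shifted by more than 30 mm (distance of any of sample_pot, timer_box from where it was at the start of the episode above 0.03 m).
It also fails if it takes over 62 s, if anything falls off the work surface, if the arm or the gripper's body presses on something with over 40 N, if the wrist force passes 120 N, or if a joint passes its speed limit or range.

## Working session

There is one attempt and no reset: what is moved stays moved. The work goes in short steps, Python scripts to look and compute and a tool call to move; the robot and the scene stay as the last step left them, time stands still between calls to the robot, and variables do not carry over. Pictures are saved under pics/ and viewed, at most 10 in all, crops included, and the job is handed in when it is done.

Besides the shell and the picture viewer there is one more tool, called as name(argument=value, ...), one argument or row to a line, values as JSON. send_rows: Moves the arm, as the interface text tells. Shift numbers are shares of 40 mm and turn numbers shares of pi/2 rad, none past 1 either way. Its arguments: {"type":"object","properties":{"translation":{"type":"array"},"dr":{"type":"array"},"jaw":{"type":"number"},"force":{"type":"number"}},"required":["translation","dr"]}

```bash
mkdir -p pics; cat > h.py <<'E'
import numpy as np, cv2
from station import arm, cams, ticket
def K(i):
    f=192/np.tan(np.radians(i['fov_y'])/2); return np.array([[f,0,i['cx']],[0,f,i['cy']],[0,0,1.]])
def ray(i,uv):
    p=cv2.undistortPoints(np.array([[uv]],float),K(i),np.array(i['distortion'],float))[0,0]
    R=cv2.Rodrigues(np.array(i['rvec'],float))[0]; t=np.array(i['tvec'],float).ravel()
    return -R.T@t, R.T@np.array([p[0],p[1],1.])
def onz(i,uv,z):
    c,d=ray(i,uv); return c+d*(z-c[2])/d[2]
def proj(i,P):
    return cv2.projectPoints(np.array(P,float).reshape(-1,3),np.array(i['rvec'],float),np.array(i['tvec'],float),K(i),np.array(i['distortion'],float))[0][:,0]
def cross(i,a,j,b):
    c,d=ray(i,a);e,f=ray(j,b);s=np.linalg.lstsq(np.c_[d,-f],e-c,rcond=None)[0]
    return (c+d*s[0]+e+f*s[1])/2, np.linalg.norm(c+d*s[0]-e-f*s[1])
def snap(n,f):
    i=cams.camera_info(n); im=cams.read_camera(n); cv2.imwrite('pics/'+f,im[:,:,::-1]); return i,im
E
python3 - <<'E'
from h import *
print(arm.get_state(), arm.tcp_to_grasp)
for n in ['scene','side','wrist']:
    i,im=snap(n,n+'0.png'); print(n,i, ray(i,(256,192)))
a=[cv2.imread(f'pics/{n}0.png') for n in ('scene','side')]
E
```

```text
{'clock': 0.0, 'joints': array([62.15310377, 23.59898371, -0.72706905, 91.50542508,  0.32025993,
       64.9912763 , -4.71115918]), 'joint_velocities': array([ 0.04024294,  0.00844769, -0.03595886,  0.00940481,  0.09081665,
       -0.00393864, -0.05813863]), 'tau': array([-1.72491928e-04, -6.00621271e+01,  6.82160519e-01, -2.99416620e+01,
        1.38182196e-02,  1.04458979e-02,  1.28989819e-05]), 'tcp_pos': array([ 0.25334891, -0.57078718,  0.2304546 ]), 'tool_rot': array([[ 9.13985895e-01,  4.05745235e-01, -7.67514054e-04],
       [ 4.05745944e-01, -9.13984763e-01,  1.44313667e-03],
       [-1.15950324e-04, -1.63042228e-03, -9.99998664e-01]]), 'ft_force': array([-0.20143541, -0.26381672, -0.28526277]), 'torque': array([-0.04657197,  0.00529449,  0.03961706]), 'grasp_force': 0.0, 'opening': 1.0010756481421204} -0.0187
scene {'fov_y': 53.725726762795105, 'cx': 258.8304149637915, 'cy': 191.49773320449384, 'distortion': array([-0.09211213,  0.        ,  0.        ,  0.        ,  0.        ]), 'rvec': array([ 2.31123498, -0.12883106,  0.02634854]), 'tvec': array([-0.44687329,  0.0572958
[... 175 characters left out ...]
 'cy': 190.2840187757295, 'distortion': array([0.02604647, 0.        , 0.        , 0.        , 0.        ]), 'rvec': array([ 2.16878096, -0.14553386,  0.09524934]), 'tvec': array([-0.44268094,  0.06360398,  1.20276086])} (array([ 0.29409585, -1.00713361,  0.73880653]), array([ 0.11308397,  0.81425235, -0.56949848]))
wrist {'fov_y': 65.9599131262188, 'cx': 254.09114267765955, 'cy': 192.00810827382517, 'distortion': array([-0.06489349,  0.        ,  0.        ,  0.        ,  0.        ]), 'rvec': array([-2.40881948,  1.56578066,  0.24840653]), 'tvec': array([-0.62418592, -0.03944954,  0.38256678])} (array([ 0.32590956, -0.53952304,  0.37445898]), array([-0.27736813, -0.12692253, -0.95236506]))
```

View pics/scene0.png

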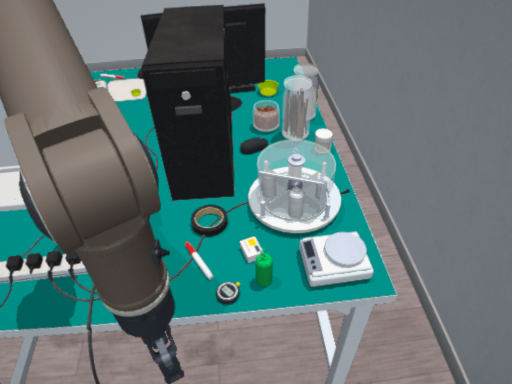

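View pics/side0.png

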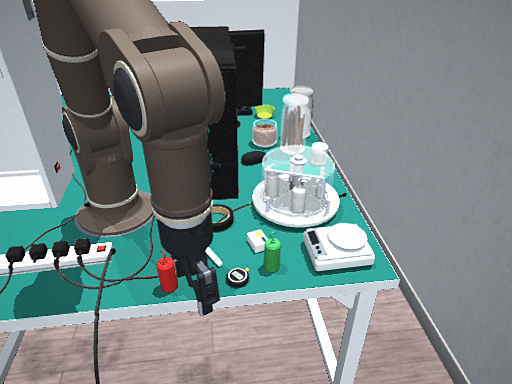

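The scene view shows the carousel near (295,197), the scale pan near (345,249), the timer box near (251,248), the green look-alike near (264,269) and the pot near (323,140). In the side view the carousel is near (296,198) and the pan near (348,237). I'll enlarge the carousel in both views.

```bash
python3 - <<'E'
from h import *
a=cv2.imread('pics/scene0.png')[130:290,235:385]; b=cv2.imread('pics/side0.png')[130:290,235:385]
cv2.imwrite('pics/c0.png',cv2.resize(np.hstack([a,b]),(800,427),interpolation=cv2.INTER_CUBIC))
# disc and pan ellipses
for n,z0 in (('scene',(249,345,160,240)),('side',(0,0,0,0))):
    i=cams.camera_info(n); im=cv2.imread(f'pics/{n}0.png')
    print(n,onz(i,(296,198),.03), onz(i,(345,249) if n=='scene' else (348,237),.064))
E
```

```text
scene [ 0.55496938 -0.04601741  0.03      ] [ 0.63558547 -0.2753027   0.064     ]
side [ 0.55538341 -0.04183479  0.03      ] [ 0.64039329 -0.27722153  0.064     ]
```

View pics/c0.png

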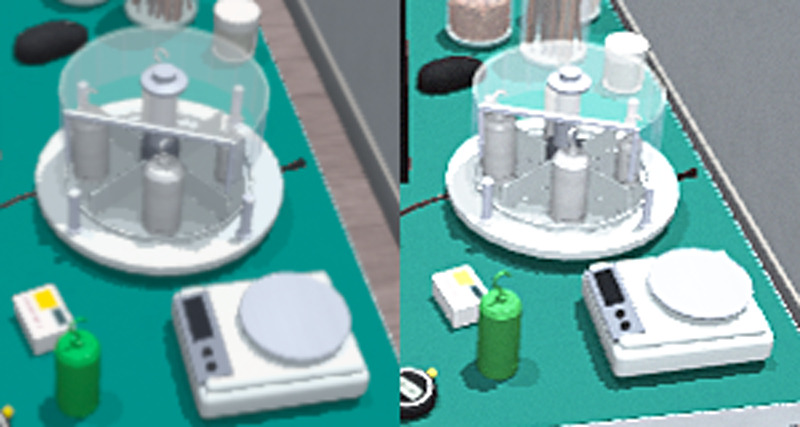

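The crop shows the opening's straight roof edge from (65,108) to (240,138) on the left. A large weight stands in the opening, and the narrower small weight is to the right at (228,155). Front post tops are at (73,192) and (248,200), rear ones at (83,85) and (237,90).

```bash
python3 - <<'E'
from h import *
i=cams.camera_info('scene'); j=cams.camera_info('side')
A=lambda x,y:(235+x*.375,130+y*.375)
for nm,s,d,z in [('FLtop',(73,190),(485,180),.085),('FRtop',(248,198),(646,190),.085),('BLtop',(83,85),(490,85),.085),('BRtop',(237,90),(634,103),.085),
  ('edgeL',(66,110),(478,106),.155),('edgeR',(240,139),(640,130),.155),('cap',(164,72),(570,74),.175),('smallmid',(227,160),(625,160),.063),('largeF',(163,235),(570,222),.03),('pan',(295,317),(700,283),.064)]:
    S=A(*s); D=A(d[0]-400,d[1])
    print(nm,onz(i,S,z).round(4),onz(j,D,z).round(4),*[np.round(q,4) for q in cross(i,S,j,D)])
for n,i_,x0 in(('scene',i,0),('side',j,0)):
    im=cv2.imread(f'pics/{n}0.png'); hsv=cv2.cvtColor(im,cv2.COLOR_BGR2HSV)
    m=((hsv[...,1]<90)*255).astype('uint8')
    pts=[]
    for r in range(190,232):   # outermost non-teal of the disc's lower half
        row=m[r,243:346]; 
        w=np.flatnonzero(row)
        if len(w)>20: pts+= [(r,243+w[0],243+w[-1])]
    print(n,pts[::6])
    # pan: scale pan
E
```

```text
FLtop [ 0.4502 -0.1038  0.085 ] [ 0.4515 -0.104   0.085 ] [ 0.4505 -0.1064  0.0871] 0.0012
FRtop [ 0.6234 -0.1372  0.085 ] [ 0.6209 -0.1434  0.085 ] [ 0.6295 -0.1202  0.0675] 0.0004
BLtop [0.4802 0.0656 0.085 ] [0.4895 0.0975 0.085 ] [ 0.4694 -0.0228  0.1556] 0.0024
BRtop [0.6519 0.0344 0.085 ] [0.6573 0.0337 0.085 ] [0.6512 0.0237 0.0925] 0.0051
edgeL [ 0.449  -0.0608  0.155 ] [ 0.4486 -0.0636  0.155 ] [ 0.4498 -0.054   0.1492] 0.0006
edgeR [ 0.611  -0.1256  0.155 ] [ 0.6098 -0.1314  0.155 ] [ 0.6161 -0.1121  0.1424] 0.0014
cap [ 0.5514 -0.0376  0.175 ] [ 0.5539 -0.0413  0.175 ] [ 0.5534 -0.0364  0.173 ] 0.0037
smallmid [ 0.622  -0.0558  0.063 ] [ 0.6243 -0.0539  0.063 ] [ 0.6201 -0.0643  0.0706] 0.0013
largeF [ 0.5413 -0.126   0.03  ] [ 0.5466 -0.1194  0.03  ] [ 0.5372 -0.1488  0.054 ] 0.002
pan [ 0.6372 -0.2751  0.064 ] [ 0.6402 -0.2737  0.064 ] [ 0.6355 -0.2813  0.0715] 0.002
scene [(190, np.int64(249), np.int64(345)), (196, np.int64(248), np.int64(340)), (202, np.int64(244), np.int64(340)), (208, np.int64(250), np.int64(339)), (214, np.int64(254), np.int64(336)), (220, np.int64(259), np.int64(332)), (226, np.int64(268), np.int64(324))]
side [(190, np.int64(254), np.int64(335)), (196, np.int64(252), np.int64(345)), (202, np.int64(252), np.int64(339)), (208, np.int64(255), np.int64(337)), (214, np.int64(260), np.int64(334)), (220, np.int64(268), np.int64(327)), (226, np.int64(286), np.int64(345))]
```

```bash
cat >> h.py <<'E'
HUB=np.array([.5525,-.039]); 
def rot(phi,th):
    p,t=np.radians([phi,th]); z=np.array([-np.cos(p)*np.sin(t),-np.sin(p)*np.sin(t),-np.cos(t)])
    y=np.array([-np.sin(p),np.cos(p),0]); return np.c_[np.cross(y,z),y,z]
def plan(P,R,n,P0=None,R0=None):
    from scipy.spatial.transform import Rotation as Ro
    s=arm.get_state(); P0=s['tcp_pos'] if P0 is None else P0; R0=s['tool_rot'] if R0 is None else R0
    d=(np.array(P)-P0)/.04/n; r=Ro.from_matrix(R@R0.T).as_rotvec()/(np.pi/2)/n
    print('n',n,'t',d.round(3).tolist(),'dr',r.round(4).tolist(),'| deg/row',np.linalg.norm(r)*90)
E
python3 - <<'E'
from h import *
R=rot(-80,38); T=np.array([.6235,-.1415,.05])-.13*R[:,2]; print(R,T)
for n in (8,12,14,16): plan(T,R,n)
E
```

```text
[[-0.13683663  0.98480775 -0.10690849]
 [ 0.7760391   0.17364818  0.60630819]
 [ 0.61566148  0.         -0.78801075]] [ 0.6373981  -0.22032007  0.1524414 ]
n 8 t [1.2, 1.096, -0.244] dr [0.05, -0.0267, 0.1015] | deg/row 10.46254797189887
n 12 t [0.8, 0.73, -0.163] dr [0.0334, -0.0178, 0.0676] | deg/row 6.975031981265914
n 14 t [0.686, 0.626, -0.14] dr [0.0286, -0.0153, 0.058] | deg/row 5.978598841085069
n 16 t [0.6, 0.548, -0.122] dr [0.025, -0.0134, 0.0507] | deg/row 5.231273985949435
```

send_rows(
  translation=[
    [0.6,0.55,0],
    [0.6,0.55,0],
    [0.6,0.55,0],
    [0.6,0.55,0],
    [0.6,0.55,0],
    [0.6,0.55,0],
    [0.6,0.55,0],
    [0.6,0.55,0],
  ],
  dr=[
    [0.025,-0.0134,0.0507],
    [0.025,-0.0134,0.0507],
    [0.025,-0.0134,0.0507],
    [0.025,-0.0134,0.0507],
    [0.025,-0.0134,0.0507],
    [0.025,-0.0134,0.0507],
    [0.025,-0.0134,0.0507],
    [0.025,-0.0134,0.0507],
  ],
  jaw=0.0,
  force=30,
)

```text
clock: 0.82
tcp_pos: [0.4462, -0.3943, 0.2313]
tool_rot: [[0.475, 0.878, 0.058], [0.818, -0.464, 0.34], [0.326, -0.114, -0.939]]
ft_force: [-0.1, -0.2, -0.4]
opening: 0.499
grasp_force: 0.0
```

send_rows(
  translation=[
    [0.6,0.55,0],
    [0.6,0.55,0],
    [0.6,0.55,0],
    [0.6,0.55,0],
    [0.6,0.55,0],
    [0.6,0.55,0],
    [0.6,0.55,0],
    [0.6,0.55,0],
  ],
  dr=[
    [0.025,-0.0134,0.0507],
    [0.025,-0.0134,0.0507],
    [0.025,-0.0134,0.0507],
    [0.025,-0.0134,0.0507],
    [0.025,-0.0134,0.0507],
    [0.025,-0.0134,0.0507],
    [0.025,-0.0134,0.0507],
    [0.025,-0.0134,0.0507],
  ],
)

```text
clock: 1.48
tcp_pos: [0.6382, -0.2188, 0.2309]
tool_rot: [[-0.139, 0.985, -0.106], [0.775, 0.175, 0.608], [0.617, 0.002, -0.787]]
ft_force: [0.0, -0.2, 0.4]
opening: 0.501
grasp_force: 0.0
```

```bash
python3 - <<'E'
from h import *
s=arm.get_state(); print(s['clock'],s['tcp_pos'],s['tool_rot'],s['joints'],s['opening'])
i,im=snap('wrist','w1.png'); print(list(i['rvec']),list(i['tvec']))
j,b=snap('scene','s1.png')
np.save('w1.npy',np.r_[np.ravel(i['rvec']),np.ravel(i['tvec'])])
cv2.imwrite('pics/c1.png',np.hstack([im[:,:,::-1],cv2.resize(b[130:290,235:350,::-1],(276,384),interpolation=cv2.INTER_CUBIC)]))
E
```

```text
1.4833 [ 0.63821996 -0.21880078  0.23085063] [[-0.13854997  0.98464576 -0.10619149]
 [ 0.77463199  0.17455341  0.60784569]
 [ 0.61704877  0.00195767 -0.78692248]] [ 43.16501786  47.59886179 -28.3522571   63.98018793 -12.02829207
  92.1704741   31.2260731 ] 0.500582864208581
[np.float64(2.7756832725485117), np.float64(0.24425282554582614), np.float64(-0.04047770856829479)] [np.float64(-0.5917653667208834), np.float64(-0.1948808997825644), np.float64(0.48994188441456515)]
```

View pics/c1.png

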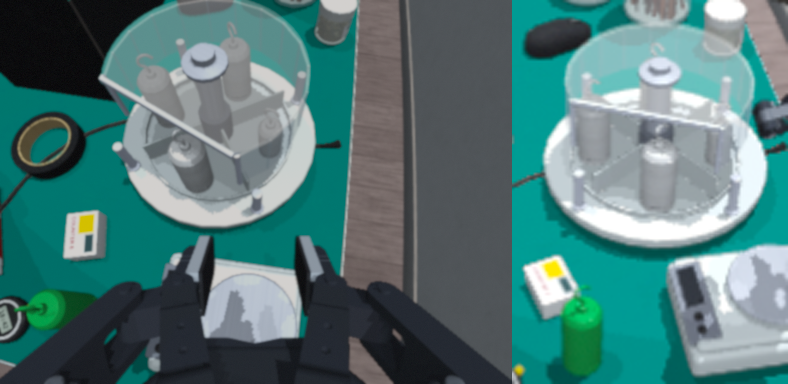

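Wrist view: the front-right post top is at (257,197), front-left (119,150), rear-right (300,77), rear-left (181,44). The roof edge runs from (101,77) to (238,157), the cap top is at (205,50), the small weight's shoulder at (270,125), and the timer box at (85,235).

```bash
python3 - <<'E'
from h import *
i=cams.camera_info('wrist')
f=lambda u,z:onz(i,u,z)[:2].round(4)
P=[f(u,.085) for u in ((257,195),(119,148),(300,75),(181,42))]; print(P)
c=np.mean(P,0); print('hub',c,'cap',f((205,50),.175),[(np.linalg.norm(p-c).round(4),np.degrees(np.arctan2(*(p-c)[::-1])).round(1)) for p in P])
L,R=f((101,76),.157),f((239,156),.157); d=R-L; print('edge',L,R,np.linalg.norm(d),'az',np.degrees(np.arctan2(-d[0],d[1])), (L+R)/2-c)
s=f((270,125),.096); print('small',s,s-c,np.degrees(np.arctan2(*(s-c)[::-1])),np.linalg.norm(s-c))
l=f((187,146),.12); print('largeF',l,np.degrees(np.arctan2(*(l-c)[::-1])),np.linalg.norm(l-c))
print('timer',f((85,235),.026))
E
```

```text
[array([ 0.6294, -0.1287]), array([ 0.4576, -0.1001]), array([0.6552, 0.0476]), array([0.4839, 0.0769])]
hub [ 0.556525 -0.026075] cap [ 0.5578 -0.0228] [(np.float64(0.1259), np.float64(-54.6)), (np.float64(0.1236), np.float64(-143.2)), (np.float64(0.1231), np.float64(36.7)), (np.float64(0.126), np.float64(125.2))]
edge [ 0.453  -0.0563] [ 0.611  -0.1216] 0.1709622472945416 az -112.45487418299683 [-0.024525 -0.062875]
small [ 0.6294 -0.0441] [ 0.072875 -0.018025] -13.892784502317785 0.07507107465595522
largeF [ 0.5497 -0.1011] -95.19787174990785 0.07533479441798456
timer [ 0.4203 -0.2009]
```

```bash
python3 - <<'E'
from h import *
i=cams.camera_info('wrist');j=cams.camera_info('scene');k=cams.camera_info('side')
g=cv2.imread('pics/w1.png')
for n,w,s,d in (('FR',(257,195),(327.9,204.5),(327.2,201.2)),('FL',(119,148),(262.5,202),(266.9,197.5)),('cap',(205,50),(296.3,157.5),(298.7,157.5)),('L',(101,76),(259.6,171.3),(264.2,169.7)),('R',(239,156),(325,182),(325,178.8))):
    print(n,[np.round(q,4).tolist() for q in cross(i,w,j,s)],[np.round(q,4).tolist() for q in cross(i,w,k,d)])
print('proj TCP', proj(i,arm.get_state()['tcp_pos']), proj(j,[.6294,-.1287,.085]),proj(j,[.622,-.14,.085]))
# scale pan ellipse in scene: threshold bluish-grey
b=cv2.imread('pics/s1.png')
cv2.imwrite('pics/z.png',cv2.resize(np.hstack([b[185:235,250:350],cv2.imread('pics/side0.png')[180:230,250:350]]),(800,200),interpolation=cv2.INTER_NEAREST))
E
```

```text
FR [[0.6284, -0.1228, 0.0692], 0.0005] [[0.6285, -0.1231, 0.0697], 0.0002]
FL [[0.4512, -0.0954, 0.0742], 0.0005] [[0.4533, -0.0969, 0.0792], 0.0014]
cap [[0.5542, -0.014, 0.1603], 0.0088] [[0.5573, -0.0197, 0.1672], 0.0076]
L [[0.4487, -0.0528, 0.1502], 0.0031] [[0.4493, -0.053, 0.1505], 0.0034]
R [[0.6114, -0.1201, 0.1519], 0.003] [[0.6118, -0.1191, 0.1485], 0.0051]
proj TCP [[252.49691013 249.40687459]] [[329.44947845 201.84832604]] [[327.74268925 205.01672871]]
```

View pics/z.png

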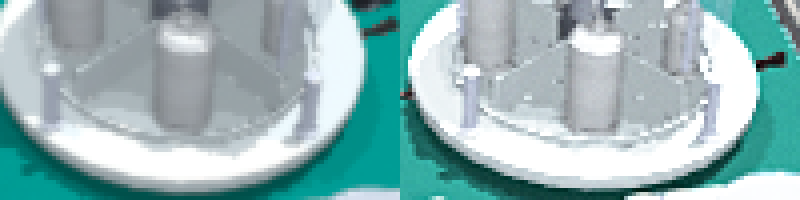

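The 4x crop shows the post tops a little higher than I first picked, at scene (328,202) and (263,201). That agrees with the wrist view, so hub ≈ (0.556,-0.027) and the opening azimuth is ≈ -112°. The disc needs about -98°.

send_rows(
  translation=[
    [0.03,0.11,-0.54],
    [0.03,0.11,-0.54],
    [0.02,0.11,-0.54],
    [0.02,0.12,-0.54],
  ],
  dr=[
    [0,0,0],
    [0,0,0],
    [0,0,0],
    [0,0,0],
  ],
  jaw=0.2,
)

```text
clock: 1.92
tcp_pos: [0.6413, -0.2014, 0.1434]
tool_rot: [[-0.135, 0.985, -0.105], [0.776, 0.171, 0.606], [0.615, 0.001, -0.788]]
ft_force: [-0.3, 0.1, 0.5]
opening: 0.402
grasp_force: 0.0
```

send_rows(
  translation=[
    [-0.05,0.3,-0.4],
    [-0.05,0.3,-0.4],
    [-0.05,0.3,-0.4],
    [-0.05,0.3,-0.4],
    [-0.05,0.3,-0.4],
    [-0.06,0.3,-0.38],
    [0,0,0],
  ],
  dr=[
    [0,0,0],
    [0,0,0],
    [0,0,0],
    [0,0,0],
    [0,0,0],
    [0,0,0],
    [0,0,0],
  ],
)

```text
clock: 2.5
tcp_pos: [0.6266, -0.1261, 0.0466]
tool_rot: [[-0.135, 0.985, -0.111], [0.774, 0.175, 0.609], [0.619, -0.004, -0.785]]
ft_force: [-0.4, 1.5, -0.3]
opening: 0.399
grasp_force: 0.0
```

```bash
python3 - <<'E'
from h import *
i,im=snap('wrist','w2.png'); s=arm.get_state(); print(s['tcp_pos'],s['ft_force'])
C=np.array([.556,-.027]); N=24
from scipy.spatial.transform import Rotation as Ro
R0=s['tool_rot']; R1=rot(-130,38); rv=Ro.from_matrix(R1@R0.T).as_rotvec()/(np.pi/2)/N; print('dr',rv.round(4))
a=np.radians(np.linspace(-54,-157,N+1)); P=C+.125*np.c_[np.cos(a),np.sin(a)]; P[0]=s['tcp_pos'][:2]
print((np.diff(P,axis=0)/.04).round(2).tolist())
E
```

```text
[ 0.62771802 -0.12783834  0.04830954] [-0.89762349 -0.99401991  0.55799661]
dr [-0.0001 -0.     -0.0231]
[[-0.15, -0.14], [-0.2, -0.12], [-0.21, -0.1], [-0.22, -0.08], [-0.22, -0.07], [-0.23, -0.05], [-0.23, -0.03], [-0.23, -0.02], [-0.23, 0.0], [-0.23, 0.02], [-0.23, 0.04], [-0.23, 0.05], [-0.22, 0.07], [-0.22, 0.09], [-0.21, 0.1], [-0.2, 0.12], [-0.19, 0.13], [-0.18, 0.15], [-0.17, 0.16], [-0.16, 0.17], [-0.14, 0.18], [-0.13, 0.19], [-0.12, 0.2], [-0.1, 0.21]]
```

View pics/w2.png

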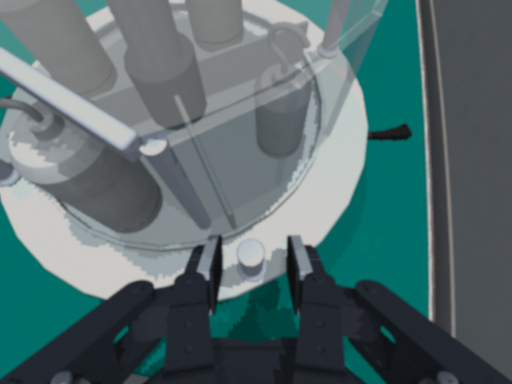

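The post top is at (251,258), squarely between the two fingers. Pushing it round clockwise.

send_rows(
  translation=[
    [-0.15,-0.12,0],
    [-0.2,-0.12,0],
    [-0.21,-0.1,0],
    [-0.22,-0.08,0],
    [-0.22,-0.07,0],
    [-0.23,-0.05,0],
    [-0.23,-0.03,0],
    [-0.23,-0.02,0],
  ],
  dr=[
    [0,0,-0.023],
    [0,0,-0.023],
    [0,0,-0.023],
    [0,0,-0.023],
    [0,0,-0.023],
    [0,0,-0.023],
    [0,0,-0.023],
    [0,0,-0.023],
  ],
)

```text
clock: 3.22
tcp_pos: [0.5625, -0.1556, 0.0508]
tool_rot: [[0.093, 0.993, 0.077], [0.784, -0.121, 0.609], [0.614, 0.004, -0.789]]
ft_force: [1.2, -1.7, -0.1]
opening: 0.399
grasp_force: 0.8
```

send_rows(
  translation=[
    [-0.23,0,0],
    [-0.23,0.02,0],
    [-0.23,0.04,0],
    [-0.23,0.05,0],
    [-0.22,0.07,0],
    [-0.22,0.09,0],
    [-0.21,0.1,0],
    [-0.1,0.05,0],
  ],
  dr=[
    [0,0,-0.023],
    [0,0,-0.023],
    [0,0,-0.023],
    [0,0,-0.023],
    [0,0,-0.023],
    [0,0,-0.023],
    [0,0,-0.023],
    [0,0,-0.012],
  ],
)

```text
clock: 3.88
tcp_pos: [0.4944, -0.1376, 0.0505]
tool_rot: [[0.3, 0.924, 0.237], [0.73, -0.382, 0.567], [0.615, 0.003, -0.789]]
ft_force: [0.1, -0.4, 0.6]
opening: 0.398
grasp_force: 0.0
```

```bash
python3 - <<'E'
from h import *
i,im=snap('wrist','w3.png'); s=arm.get_state(); print(s['tcp_pos'],s['ft_force'],s['joints'])
j,b=snap('scene','s3.png')
v=s['tcp_pos'][:2]-[.556,-.027]; print(np.linalg.norm(v),np.degrees(np.arctan2(*v[::-1])))
C=np.array([.556,-.027]); N=9
from scipy.spatial.transform import Rotation as Ro
print('dr',(Ro.from_matrix(rot(-130,38)@s['tool_rot'].T).as_rotvec()/(np.pi/2)/N).round(4))
a=np.radians(np.linspace(np.degrees(np.arctan2(*v[::-1])),-157,N+1)); P=C+.125*np.c_[np.cos(a),np.sin(a)]; P[0]=s['tcp_pos'][:2]
print((np.diff(P,axis=0)/.04).round(2).tolist())
cv2.imwrite('pics/c3.png',np.hstack([im[:,:,::-1],cv2.resize(b[130:290,235:350,::-1],(276,384),interpolation=cv2.INTER_CUBIC)]))
E
```

```text
[ 0.49358119 -0.13685062  0.0503501 ] [-2.09866927  1.175343   -0.8502429 ] [ 58.29944938  39.26379939 -31.87505075 113.82802016 -27.73360965
  41.33259061  31.63829646]
0.12634581589299715 -119.60590253136
dr [ 0.0001  0.0001 -0.0217]
[[-0.18, 0.15], [-0.18, 0.13], [-0.17, 0.15], [-0.16, 0.16], [-0.15, 0.17], [-0.14, 0.18], [-0.12, 0.19], [-0.11, 0.2], [-0.1, 0.21]]
```

View pics/c3.png

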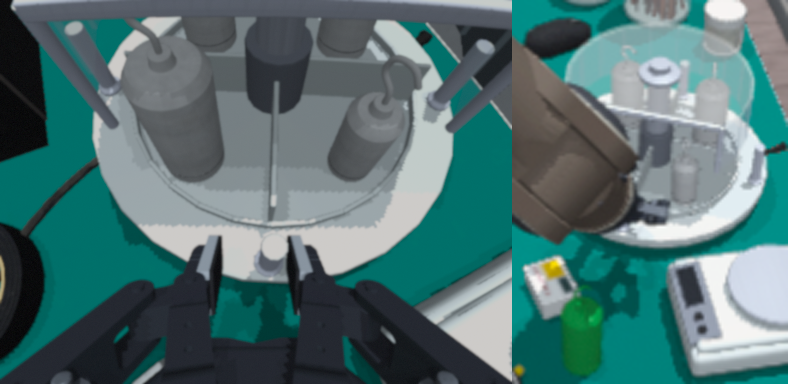

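The post stays between the fingers at (272,250). The small weight is at (370,135), one compartment right and still short of the opening's middle. Continuing.

send_rows(
  translation=[
    [-0.18,0.14,0],
    [-0.18,0.13,0],
    [-0.17,0.15,0],
    [-0.16,0.16,0],
    [-0.15,0.17,0],
    [-0.14,0.18,0],
    [-0.12,0.19,0],
  ],
  dr=[
    [0,0,-0.022],
    [0,0,-0.022],
    [0,0,-0.022],
    [0,0,-0.022],
    [0,0,-0.022],
    [0,0,-0.022],
    [0,0,-0.022],
  ],
)

```text
clock: 4.57
tcp_pos: [0.4522, -0.0924, 0.0502]
tool_rot: [[0.464, 0.807, 0.366], [0.637, -0.591, 0.495], [0.616, 0.004, -0.788]]
ft_force: [0.8, -1.1, 0.7]
opening: 0.398
grasp_force: 0.5
```

send_rows(
  translation=[
    [-0.08,0.15,0],
    [0,0,0],
    [0,0,0],
  ],
  dr=[
    [0,0,-0.01],
    [0,0,0],
    [0,0,0],
  ],
)

```text
clock: 4.82
tcp_pos: [0.4487, -0.0858, 0.0502]
tool_rot: [[0.472, 0.799, 0.372], [0.63, -0.601, 0.491], [0.616, 0.003, -0.788]]
ft_force: [0.5, 0.1, 0.5]
opening: 0.401
grasp_force: 0.0
```

```bash
python3 - <<'E'
from h import *
i,im=snap('wrist','w4.png'); s=arm.get_state(); print(s['tcp_pos'],s['ft_force'],s['joints'])
j,b=snap('scene','s4.png'); k,d=snap('side','d4.png')
v=s['tcp_pos'][:2]-[.556,-.027]; print(np.linalg.norm(v),np.degrees(np.arctan2(*v[::-1])))
C=cv2.resize(np.vstack([b[140:240,235:345,::-1],d[130:230,240:350,::-1]]),(211,384),interpolation=cv2.INTER_CUBIC)
cv2.imwrite('pics/c4.png',np.hstack([im[:,:,::-1],C]))
E
```

```text
[ 0.44893584 -0.08620667  0.05010314] [-0.40643205  0.36379034  0.03080248] [ 65.79387226  35.02636123 -40.92991121 129.66101158 -42.14330535
  23.79565051  33.38557494]
0.1223444432653227 -151.05732864397206
```

View pics/c4.png

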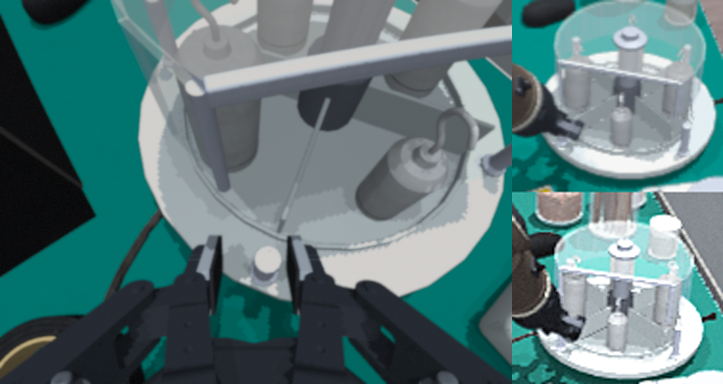

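The small weight is now near the opening's middle (barrel at (400,180) in the wrist view). Measuring it.

```bash
python3 - <<'E'
from h import *
i=cams.camera_info('wrist');j=cams.camera_info('scene');k=cams.camera_info('side')
C=np.array([.556,-.027])
S=(235+(620-512)/1.918,140+128/1.92); D=(240+(618-512)/1.918,130+(331-192)/1.92)
for n,p in (('w-top',onz(i,(420,158),.096)),('w-mid',onz(i,(402,181),.063)),('scene',onz(j,S,.063)),('side',onz(k,D,.063)),('x',cross(i,(402,181),j,S)[0]),('post',onz(i,(267,257),.085))):
    v=p[:2]-C; print(n,p.round(4),np.linalg.norm(v).round(4),np.degrees(np.arctan2(*v[::-1])).round(1),'to window',(p[:2]-[.5275,-.0975]).round(4))
E
```

```text
w-top [ 0.5285 -0.1046  0.096 ] 0.0823 -109.5 to window [ 0.001  -0.0071]
w-mid [ 0.5363 -0.1073  0.063 ] 0.0827 -103.8 to window [ 0.0088 -0.0098]
scene [ 0.5288 -0.1123  0.063 ] 0.0896 -107.7 to window [ 0.0013 -0.0148]
side [ 0.5362 -0.1084  0.063 ] 0.0837 -103.7 to window [ 0.0087 -0.0109]
x [ 0.5321 -0.1087  0.0628] 0.0852 -106.3 to window [ 0.0046 -0.0112]
post [ 0.4487 -0.0965  0.085 ] 0.1279 -147.1 to window [-0.0788  0.001 ]
```

send_rows(
  translation=[
    [-0.06,0.12,0],
    [-0.06,0.12,0],
    [0,0,0],
    [0,0,0],
  ],
  dr=[
    [0,0,0],
    [0,0,0],
    [0,0,0],
    [0,0,0],
  ],
)

```text
clock: 5.3
tcp_pos: [0.4424, -0.075, 0.0497]
tool_rot: [[0.473, 0.799, 0.371], [0.63, -0.601, 0.492], [0.616, 0.001, -0.788]]
ft_force: [0.4, 0.4, 0.3]
opening: 0.401
grasp_force: 0.0
```

send_rows(
  translation=[
    [-0.12,-0.16,0.27],
    [-0.12,-0.16,0.27],
    [-0.18,-0.24,0.39],
    [-0.24,-0.32,0.51],
    [-0.24,-0.32,0.51],
    [-0.1,-0.8,0.5],
    [0.1,-0.8,0.4],
    [0,0,0],
  ],
  dr=[
    [0,0,0],
    [0,0,0],
    [0,0,0],
    [0,0,0],
    [0,0,0],
    [0,0,0.05],
    [0,0,0.05],
    [0,0,0],
  ],
  jaw=-0.3,
)

```text
clock: 5.97
tcp_pos: [0.4098, -0.1965, 0.1665]
tool_rot: [[0.368, 0.881, 0.296], [0.7, -0.472, 0.535], [0.612, 0.01, -0.791]]
ft_force: [1.0, -1.3, -0.3]
opening: 0.649
grasp_force: 0.0
```

```bash
python3 - <<'E'
from h import *
R=rot(-112,40); W=np.array([.529,-.102,.078]); T=W+.0187*R[:,2]-.17*R[:,2]; print(R,T)
print(arm.get_state()['tcp_pos'])
for n in (6,8): plan(T,R,n)
E
```

```text
[[ 0.2869653   0.92718385  0.24079248]
 [ 0.71026404 -0.37460659  0.59598229]
 [ 0.64278761  0.         -0.76604444]] [ 0.4925681  -0.19217212  0.19390252]
[ 0.40979341 -0.19650248  0.16646868]
n 6 t [0.345, 0.018, 0.114] dr [0.0043, -0.0008, 0.0115] | deg/row 1.1062812948269976
n 8 t [0.259, 0.014, 0.086] dr [0.0032, -0.0006, 0.0086] | deg/row 0.829710971120248
```

send_rows(
  translation=[
    [0.34,0.02,0.12],
    [0.34,0.02,0.12],
    [0.34,0.02,0.11],
    [0.34,0.02,0.11],
    [0.34,0.01,0.11],
    [0.35,0.01,0.11],
    [0,0,0],
    [0,0,0],
  ],
  dr=[
    [0.0043,-0.0008,0.0115],
    [0.0043,-0.0008,0.0115],
    [0.0043,-0.0008,0.0115],
    [0.0043,-0.0008,0.0115],
    [0.0043,-0.0008,0.0115],
    [0.0043,-0.0008,0.0115],
    [0,0,0],
    [0,0,0],
  ],
  jaw=-0.5,
)

```text
clock: 6.63
tcp_pos: [0.489, -0.183, 0.1906]
tool_rot: [[0.287, 0.929, 0.233], [0.706, -0.37, 0.604], [0.647, -0.009, -0.762]]
ft_force: [-1.4, 0.0, -0.3]
opening: 0.75
grasp_force: 0.0
```

```bash
python3 - <<'E'
from h import *
i,im=snap('wrist','w5.png'); s=arm.get_state(); print(s['tcp_pos'],s['tool_rot'],s['opening'])
j,b=snap('scene','s5.png')
# grid of projected reference: predicted weight axis & window
print('pred base/mid/top/hooktop',proj(i,[[.529,-.102,z] for z in (.03,.063,.096,.124)]).round(0).tolist(),'hub cap',proj(i,[.556,-.027,.175]))
cv2.imwrite('pics/c5.png',np.hstack([im[:,:,::-1],cv2.resize(b[130:290,235:350,::-1],(276,384),interpolation=cv2.INTER_CUBIC)]))
E
```

```text
[ 0.48819829 -0.18318834  0.19032407] [[ 0.28861417  0.9287221   0.23275978]
 [ 0.7059343  -0.37064486  0.60355542]
 [ 0.64680648 -0.00988154 -0.76259015]] 0.7486858993616862
pred base/mid/top/hooktop [[261.0, 201.0], [261.0, 190.0], [262.0, 176.0], [262.0, 162.0]] hub cap [[258.73929043  48.07982635]]
```

View pics/c5.png

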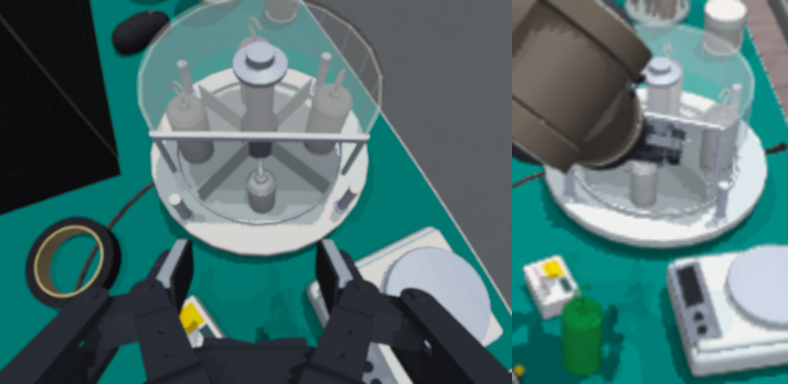

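The small weight stands at (261,192), in the middle of the opening (edge 150–367) and on its predicted position. The pan is at about (438,287). Going in.

send_rows(
  translation=[
    [0.22,0.28,-0.42],
    [0.2,0.28,-0.42],
    [0.14,0.28,-0.42],
    [0.14,0.28,-0.42],
    [0.12,0.3,-0.4],
    [0.1,0.3,-0.38],
    [0,0,0],
  ],
  dr=[
    [0,0,0],
    [0,0,0],
    [0,0,0],
    [0,0,0],
    [0,0,0],
    [0,0,0],
    [0,0,0],
  ],
)

```text
clock: 7.32
tcp_pos: [0.5234, -0.1118, 0.0904]
tool_rot: [[0.289, 0.93, 0.229], [0.705, -0.368, 0.606], [0.648, -0.014, -0.762]]
ft_force: [-0.4, 1.5, -0.3]
opening: 0.752
grasp_force: 0.0
```

```bash
python3 - <<'E'
from h import *
i=cams.camera_info('wrist')
s=arm.get_state(); R=s['tool_rot']; print(s['tcp_pos'],s['ft_force'],s['joints'])
d=(np.array([.529,-.102,.078])+.0187*R[:,2]-s['tcp_pos']); print('left',(d/.04).round(2),'tool',R.T@d)
i,im=snap('wrist','w6.png')
E
```

```text
[ 0.52339488 -0.11175716  0.09038635] [-0.40351048  1.4500379  -0.33167905] [ 58.28657295  38.52020038 -36.36283272 110.61093885 -26.4643392
  45.10425616  25.63423339]
left [ 0.25  0.53 -0.67] tool [0.00047097 0.00178444 0.03533235]
```

View pics/w6.png

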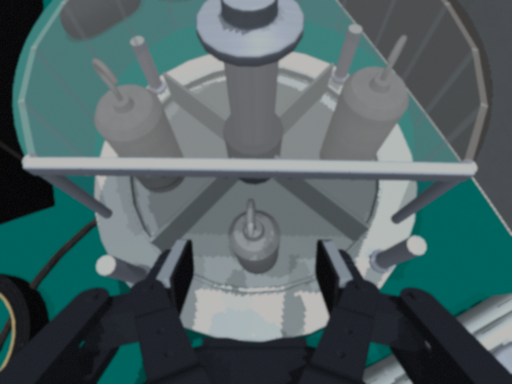

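The weight sits at (254,238), centred between the fingers. I'll advance the last 35 mm and close.

```bash
python3 - <<'E'
from h import *
i=cams.camera_info('wrist'); print(onz(i,(254,231),.096).round(4), proj(i,[[.529,-.102,.096],[.529,-.102,.03]]))
E
```

```text
[ 0.5283 -0.1047  0.096 ] [[253.41554124 226.06355834]
 [254.71995689 250.40818983]]
```

send_rows(
  translation=[
    [0.06,0.14,-0.17],
    [0.06,0.13,-0.17],
    [0.06,0.13,-0.17],
    [0.06,0.13,-0.16],
    [0,0,0],
    [0,0,0],
  ],
  dr=[
    [0,0,0],
    [0,0,0],
    [0,0,0],
    [0,0,0],
    [0,0,0],
    [0,0,0],
  ],
)

```text
clock: 7.87
tcp_pos: [0.5351, -0.0931, 0.0655]
tool_rot: [[0.288, 0.929, 0.233], [0.706, -0.37, 0.604], [0.647, -0.01, -0.762]]
ft_force: [0.5, 0.2, -0.7]
opening: 0.755
grasp_force: 0.0
```

send_rows(
  translation=[
    [0,0,0],
    [0,0,0],
    [0,0,0],
    [0,0,0],
    [0,0,0],
    [0,0,0],
    [0,0,0],
    [0,0,0],
  ],
  dr=[
    [0,0,0],
    [0,0,0],
    [0,0,0],
    [0,0,0],
    [0,0,0],
    [0,0,0],
    [0,0,0],
    [0,0,0],
  ],
  jaw=1,
  force=50,
)

```text
clock: 8.53
tcp_pos: [0.5353, -0.0938, 0.066]
tool_rot: [[0.288, 0.929, 0.234], [0.706, -0.371, 0.603], [0.647, -0.009, -0.763]]
ft_force: [-0.7, -0.8, 4.7]
opening: 0.336
grasp_force: 49.0
```

send_rows(
  translation=[
    [0,0,0.06],
    [0,-0.02,0.1],
    [-0.05,-0.13,0.17],
    [-0.08,-0.2,0.25],
    [-0.1,-0.25,0.3],
    [-0.15,-0.4,0.35],
    [-0.15,-0.45,0.35],
    [-0.15,-0.5,0.3],
  ],
  dr=[
    [0,0,0],
    [0,0,0],
    [0,0,0],
    [0,0,0],
    [0,0,0],
    [0,0,0],
    [0,0,0],
    [0,0,0],
  ],
)

```text
clock: 9.2
tcp_pos: [0.5074, -0.1722, 0.1421]
tool_rot: [[0.288, 0.929, 0.233], [0.707, -0.37, 0.603], [0.646, -0.009, -0.763]]
ft_force: [0.6, -0.3, -3.8]
opening: 0.331
grasp_force: 49.3
```

```bash
python3 - <<'E'
from h import *
s=arm.get_state(); print(s['tcp_pos'],s['opening'],s['grasp_force'])
j,b=snap('scene','s7.png'); k,d=snap('side','d7.png'); i,w=snap('wrist','w7.png')
for n,c,im,uv,sl in (('scene',j,b,(345,249),None),('side',k,d,(348,237),None)):
    x,y=uv; print(n,im[y,x],im[y+20,x-15],[im[y,x+q].tolist() for q in (-26,-22,-18,18,22,26)])
    m=(np.abs(im.astype(int)-im[y,x]).max(2)<22).astype('uint8'); _,L=cv2.connectedComponents(m); q=(L==L[y,x]).astype('uint8')
    ct=max(cv2.findContours(q,0,2)[0],key=cv2.contourArea); e=cv2.fitEllipse(cv2.convexHull(ct)); print(e,onz(c,e[0],.064).round(4), [onz(c,p,.064).round(3)[:2].tolist() for p in ((e[0][0]-e[1][1]/2,e[0][1]),(e[0][0]+e[1][1]/2,e[0][1]))])
E
```

```text
[ 0.50736273 -0.17222018  0.14210734] 0.3311566059732012 49.291434407641646
scene [209 218 233] [242 242 240] [[224, 235, 240], [179, 188, 192], [207, 215, 230], [205, 214, 229], [15, 145, 140], [0, 142, 135]]
((346.11004638671875, 247.85096740722656), (33.63438034057617, 44.54999542236328), 120.92259979248047) [ 0.6393 -0.2721  0.064 ] [[0.585, -0.265], [0.694, -0.279]]
side [252 254 255] [255 255 255] [[255, 255, 255], [255, 255, 255], [255, 255, 255], [255, 255, 255], [51, 170, 157], [82, 171, 163]]
((340.38104248046875, 245.79531860351562), (45.242088317871094, 71.3084716796875), 94.88915252685547) [ 0.61   -0.3074  0.064 ] [[0.52, -0.296], [0.701, -0.319]]
```

send_rows(
  translation=[
    [0.3,-0.22,0.1],
    [0.5,-0.35,0.15],
    [0.6,-0.37,0.1],
    [0.6,-0.37,0.1],
    [0.6,-0.37,0],
    [0.5,-0.34,0],
    [0.4,-0.25,0],
    [0,0,0],
  ],
  dr=[
    [0,0,-0.028],
    [0,0,-0.028],
    [0,0,-0.028],
    [0,0,-0.028],
    [0,0,-0.029],
    [0,0,-0.029],
    [0,0,-0.03],
    [0,0,0],
  ],
)

```text
clock: 10.02
tcp_pos: [0.65, -0.2625, 0.1585]
tool_rot: [[0.493, 0.767, 0.41], [0.581, -0.641, 0.501], [0.647, -0.009, -0.762]]
ft_force: [0.4, -0.6, -3.2]
opening: 0.329
grasp_force: 49.6
```

```bash
python3 - <<'E'
from h import *
s=arm.get_state(); P=s['tcp_pos'];R=s['tool_rot']; g=P-.0187*R[:,2]; print(P,R.round(3).tolist(),s['ft_force'],'joints',s['joints'],'grasp',g)
d=np.load('w1.npy'); i1=dict(cams.camera_info('wrist')); i,w=snap('wrist','w8.png'); 
# old wrist frame w1: pan segmentation
i1['rvec'],i1['tvec']=d[:3],d[3:]
a=cv2.imread('pics/w1.png').astype(int)[:,:,::-1]; print('w1 colours',[a[r,c].tolist() for r,c in ((300,260),(280,245),(265,245),(320,290))])
# silhouette of the held weight: where expected
j=cams.camera_info('scene');k=cams.camera_info('side')
print('w8 pan pred',proj(i,[.639,-.272,.064]),'pan rim',proj(i,[[.639+.052*np.cos(t),-.272+.052*np.sin(t),.064] for t in np.arange(0,6.3,.785)]).round(0).tolist())
hsv=cv2.cvtColor(w,cv2.COLOR_RGB2HSV)
for r in range(150,260,12): print(r,''.join('.' if v>200 else '-' if v>140 else '+' if v>80 else '#' for v in hsv[r,100:420:4,2]))
E
```

```text
[ 0.6499682  -0.26246903  0.15848592] [[0.493, 0.767, 0.41], [0.581, -0.641, 0.501], [0.647, -0.009, -0.762]] [ 0.39188256 -0.64661507 -3.21137641] joints [ 56.2625361   40.06194907 -29.61079608  91.22693005 -27.96519088
  51.54780117  10.8207496 ] grasp [ 0.64229957 -0.27183363  0.17274027]
w1 colours [[185, 194, 207], [195, 204, 206], [185, 196, 197], [196, 205, 206]]
w8 pan pred [[251.61889139 290.87062784]] pan rim [[298.0, 251.0], [257.0, 230.0], [214.0, 243.0], [190.0, 285.0], [201.0, 334.0], [245.0, 360.0], [294.0, 344.0], [315.0, 297.0], [298.0, 251.0]]
150 +++++++++++--.......++++++++++++++++++--++++++++++++##++++++++++++++++++++++++++
162 ++++++++-----.......+++++++++++++++++++++--++++++++++++##+++++++++++++++++++++++
174 -++++-------........#+++++++++++++++++++++++-+++++++++++++##++++++++++++++++++++
186 ++++++--..+-.......+#++++++++++++++++++++++++++-+++++++++++++##+++++++++++++++++
198 -----+++++++-.....+#++++++++++++++++++++++++++++++-+++++++++++++##++++++++++++++
210 -------+--.-++---+#++++++++++++++++-...--++++++++++++-+++++++++++++##+++++++++++
222 -----+---..---.+##++++++++++++++-..........-++++++++++++-+++++++++++++##++++++++
234 -++-----....-+##++++++++++++----............--+--++++++++++-+++++++++++++###++++
246 -.........++##+++++++++++-##---#-.--...-.-----#---##++++++++++-+++++++++++++###+
258 .......++###+++++++++-..+##---##--...-.-.-...-+#---###++++++++++--+++++++++++++#
```

```bash
python3 - <<'E'
from h import *
i=cams.camera_info('wrist'); s=arm.get_state()
Rc=cv2.Rodrigues(np.array(i['rvec'],float))[0]; t=np.ravel(i['tvec'])
A=Rc@s['tool_rot']; b=Rc@s['tcp_pos']+t      # tool->cam
R5=np.array([[.28861417,.9287221,.23275978],[.7059343,-.37064486,.60355542],[.64680648,-.00988154,-.76259015]]); p5=np.array([.48819829,-.18318834,.19032407])
R=A@R5.T; j=dict(i); j['rvec']=cv2.Rodrigues(R)[0]; j['tvec']=b-R@p5
im=cv2.imread('pics/w5.png')
print('pred',proj(j,[.639,-.272,.064]), im[287,438], im[270,420],im[240,425],im[300,370])
for tol in (12,18,25):
    m=(np.abs(im.astype(int)-np.median(im[265:305,415:455].reshape(-1,3),0)).max(2)<tol).astype('uint8')
    m=cv2.morphologyEx(m,cv2.MORPH_OPEN,np.ones((3,3))); _,L=cv2.connectedComponents(m); q=(L==L[275,430]).astype('uint8')
    ct=max(cv2.findContours(q,0,2)[0],key=cv2.contourArea); h=cv2.convexHull(ct); e=cv2.fitEllipse(h); print(tol,e,cv2.boundingRect(h),onz(j,e[0],.064).round(4))
    w=[onz(j,p[0],.064)[:2] for p in h]; print(cv2.minEnclosingCircle(np.float32(w)))
E
```

```text
pred [[440.36282458 303.87226395]] [210 196 187] [210 198 189] [209 212 214] [53 44 40]
12 ((438.6308288574219, 302.29547119140625), (93.99461364746094, 115.80147552490234), 146.12501525878906) (388, 248, 103, 92) [ 0.6382 -0.2701  0.064 ]
((0.6407313942909241, -0.2684013545513153), 0.0499175488948822)
18 ((438.8834228515625, 302.27130126953125), (93.89212799072266, 117.38306427001953), 147.1659698486328) (388, 247, 103, 94) [ 0.6385 -0.2702  0.064 ]
((0.6412932872772217, -0.2681553363800049), 0.05044960230588913)
25 ((441.7209167480469, 304.0542297363281), (93.87223052978516, 127.7536849975586), 143.04103088378906) (387, 245, 112, 100) [ 0.6401 -0.2727  0.064 ]
((0.6439264416694641, -0.27252984046936035), 0.055783793330192566)
```

send_rows(
  translation=[
    [-0.03,0,-0.2],
    [-0.03,0.01,-0.25],
    [-0.02,0.01,-0.25],
    [0,0,-0.2],
    [0,0,-0.15],
    [0,0,-0.12],
    [0,0,-0.08],
    [0,0,0],
  ],
  dr=[
    [0,0,0],
    [0,0,0],
    [0,0,0],
    [0,0,0],
    [0,0,0],
    [0,0,0],
    [0,0,0],
    [0,0,0],
  ],
)

```text
clock: 10.73
tcp_pos: [0.6445, -0.2615, 0.108]
tool_rot: [[0.493, 0.769, 0.408], [0.582, -0.64, 0.502], [0.647, -0.01, -0.763]]
ft_force: [-0.4, -0.3, -1.9]
opening: 0.332
grasp_force: 49.6
```

send_rows(
  translation=[
    [0,0,-0.03],
    [0,0,-0.03],
    [0,0,0],
  ],
  dr=[
    [0,0,0],
    [0,0,0],
    [0,0,0],
  ],
)

```text
clock: 10.98
tcp_pos: [0.6449, -0.2617, 0.1067]
tool_rot: [[0.492, 0.769, 0.409], [0.583, -0.64, 0.501], [0.647, -0.008, -0.763]]
ft_force: [-0.2, 0.4, -2.3]
opening: 0.333
grasp_force: 49.6
```

send_rows(
  translation=[
    [0,0,-0.03],
    [0,0,-0.03],
    [0,0,-0.03],
    [0,0,0],
    [0,0,0],
  ],
  dr=[
    [0,0,0],
    [0,0,0],
    [0,0,0],
    [0,0,0],
    [0,0,0],
  ],
)

```text
clock: 11.4
tcp_pos: [0.6447, -0.2616, 0.1028]
tool_rot: [[0.492, 0.769, 0.408], [0.582, -0.64, 0.501], [0.647, -0.009, -0.763]]
ft_force: [-1.9, 0.5, -2.8]
opening: 0.332
grasp_force: 49.6
```

send_rows(
  translation=[
    [0,0,-0.03],
    [0,0,-0.03],
    [0,0,0],
    [0,0,0],
  ],
  dr=[
    [0,0,0],
    [0,0,0],
    [0,0,0],
    [0,0,0],
  ],
)

```text
clock: 11.73
tcp_pos: [0.6448, -0.2617, 0.1005]
tool_rot: [[0.492, 0.769, 0.409], [0.583, -0.64, 0.501], [0.647, -0.009, -0.763]]
ft_force: [0.3, 0.3, -3.0]
opening: 0.333
grasp_force: 49.6
```

Still carrying the weight, so contact should be close. Single millimetre steps from here.

send_rows(
  translation=[
    [0,0,-0.025],
    [0,0,0],
    [0,0,0],
  ],
  dr=[
    [0,0,0],
    [0,0,0],
    [0,0,0],
  ],
)

```text
clock: 11.98
tcp_pos: [0.6451, -0.2614, 0.1004]
tool_rot: [[0.492, 0.769, 0.409], [0.583, -0.639, 0.502], [0.647, -0.008, -0.762]]
ft_force: [-3.8, -0.0, 4.3]
opening: 0.337
grasp_force: 50.3
```

send_rows(
  translation=[
    [0,0,-0.025],
    [0,0,0],
    [0,0,0],
  ],
  dr=[
    [0,0,0],
    [0,0,0],
    [0,0,0],
  ],
)

```text
clock: 12.23
tcp_pos: [0.6453, -0.2613, 0.1003]
tool_rot: [[0.491, 0.769, 0.409], [0.582, -0.639, 0.502], [0.648, -0.008, -0.762]]
ft_force: [-7.2, 0.7, 11.0]
opening: 0.331
grasp_force: 51.0
```

```bash
python3 - <<'E'
from h import *
s=arm.get_state(); print(s['tcp_pos'],s['ft_force'],s['torque'])
E
```

```text
[ 0.64529987 -0.26127536  0.10033122] [-7.21869152  0.7201556  10.95390265] [0.60073029 0.46339111 0.54256888]
```

In contact. I'll relieve 1 mm, then release.

send_rows(
  translation=[
    [0,0,0.025],
    [0,0,0],
    [0,0,0],
  ],
  dr=[
    [0,0,0],
    [0,0,0],
    [0,0,0],
  ],
)

```text
clock: 12.48
tcp_pos: [0.6452, -0.2614, 0.1004]
tool_rot: [[0.492, 0.769, 0.409], [0.583, -0.64, 0.502], [0.647, -0.008, -0.762]]
ft_force: [-2.8, 0.1, 6.9]
opening: 0.334
grasp_force: 50.5
```

send_rows(
  translation=[
    [0,0,0],
    [0,0,0],
    [0,0,0],
    [0,0,0],
    [0,0,0],
    [0,0,0],
  ],
  dr=[
    [0,0,0],
    [0,0,0],
    [0,0,0],
    [0,0,0],
    [0,0,0],
    [0,0,0],
  ],
  jaw=-0.4,
)

```text
clock: 12.98
tcp_pos: [0.6448, -0.2616, 0.0993]
tool_rot: [[0.492, 0.769, 0.408], [0.582, -0.64, 0.501], [0.647, -0.009, -0.763]]
ft_force: [0.4, 0.1, 0.0]
opening: 0.703
grasp_force: 0.0
```

send_rows(
  translation=[
    [-0.1,-0.12,0.19],
    [-0.1,-0.12,0.19],
    [-0.15,-0.19,0.28],
    [-0.2,-0.25,0.38],
    [-0.25,-0.3,0.46],
    [-0.25,-0.3,0.46],
    [-0.25,-0.3,0.46],
    [0,0,0],
  ],
  dr=[
    [0,0,0],
    [0,0,0],
    [0,0,0],
    [0,0,0],
    [0,0,0],
    [0,0,0],
    [0,0,0],
    [0,0,0],
  ],
)

```text
clock: 13.65
tcp_pos: [0.5919, -0.3307, 0.2007]
tool_rot: [[0.494, 0.765, 0.414], [0.584, -0.644, 0.494], [0.645, -0.002, -0.765]]
ft_force: [0.7, -2.2, 0.6]
opening: 0.698
grasp_force: 0.0
```

```bash
python3 - <<'E'
from h import *
s=arm.get_state(); print(s['clock'],s['tcp_pos'],s['ft_force'],s['opening'])
i,w=snap('wrist','w9.png'); j,b=snap('scene','s9.png')
print('pred axis base/top/hook',proj(i,[[.639,-.271,z] for z in (.064,.13,.158)]).round(0).tolist())
u,v=map(int,proj(i,[.639,-.271,.097])[0])
g=cv2.cvtColor(w,cv2.COLOR_RGB2GRAY)
for r in range(max(v-90,0),min(v+70,384),8): print(r,u-72,''.join('.' if x>190 else '-' if x>150 else '+' if x>110 else 'o' if x>70 else '#' for x in g[r,u-72:u+72:2]))
E
```

```text
13.65 [ 0.59188316 -0.33069011  0.20074165] [ 0.72089247 -2.23440308  0.62507208] 0.698097471279501
pred axis base/top/hook [[252.0, 205.0], [251.0, 179.0], [250.0, 164.0]]
103 179 .....-oooooooooooooooooooooooooo++++++++++oo##oooo++oooooooooooooooooooo
111 179 ......-ooooooooooooooooooooooooooooo+-+++ooooooo##oooo++oooooooooooooooo
119 179 ......-ooooooooooooooooooooooooooooooooo+-++++++++oo###ooo+++ooooooooooo
127 179 ......-ooooooooooooooooooooooooooooooooooooo+++++++++++o###ooo+++ooooooo
135 179 .....-o#oooooooooooooooooooooooooooooooooooooooo+++oo++ooooo###oooo++ooo
143 179 ....+o##oooooooooooooooooooooooooooooooooooooooooooo+++++oo++++oo##oooo+
151 179 ..-o###oooooooooooooooooooooooooo-....-+oooooooooooooooo+--++++++++oo###
159 179 +o####oooooooooooooooooooooo-....--.......-+oooooooooooooooo+-+ooooooooo
167 179 ####ooooooooooooooooooo+-........--.............-+ooooooooooooooo++ooooo
175 179 ##ooooooooooooooo+--.......-...--+-.....-............-+oooooooooooooo+++
183 179 oooooooooooo+-...........---..-+++++-...---.............-+oooooooooooooo
191 179 ooooooo+-.....-...........-------...----++-...............--+ooooooooooo
199 179 oo+-.........-.............-oooo++++oooooo-....................-+ooooooo
207 179 .............-............-+ooooooooooooo+-........................-+ooo
215 179 .............-............-+++++ooooooo+-..................-...........-
223 179 ++............--..........-+++++++++++-..................--.......--..-+
231 179 o++++-.........----...........--.......................--.....--..-+o#oo
239 179 #o+++++o+.........--+--...........................--+-...--..--+o####o++
247 179 ----+####o++............---++---........----+++--....--..--o###ooo#####+
255 179 --+o######o++++-.................................--..-+o####oooooo######
```

```bash
python3 - <<'E'
from h import *
i=cams.camera_info('wrist'); t=np.arange(0,6.3,.1)
for n,r,z in (('pan',.052,.064),('base',.015,.064),('shoulder',.015,.13)):
    q=proj(i,[[.639+r*np.cos(a),-.271+r*np.sin(a),z] for a in t]); print(n,q.min(0).round(),q.max(0).round())
b=onz(i,(247,228),.064); c,_=ray(i,(247,228)); d=b[:2]-c[:2]; d/=np.linalg.norm(d); print('weight xy from front foot',b[:2]+.015*d)
f=onz(i,(249,248),.064); print('pan xy from front rim',f[:2]+.052*d)
E
```

```text
pan [205. 164.] [304. 257.]
base [240. 194.] [269. 221.]
shoulder [236. 166.] [272. 198.]
weight xy from front foot [ 0.62695364 -0.27072119]
pan xy from front rim [ 0.63567617 -0.25707058]
```

```bash
python3 - <<'E'
from h import *
for n,f,(x0,y0,x1,y1) in (('wrist','w9',(185,140,320,270)),('scene','s9',(318,205,372,275))):
    im=cv2.imread(f'pics/{f}.png').astype(int); i=cams.camera_info(n)
    st=(4,2) if n=='wrist' else (2,1)
    print(n)
    for r in range(y0,y1,st[0]):
        print(r,''.join('t' if g-R>40 else 'P' if B-R>9 and R>150 else '.' if R>195 else '#' if R<120 else '-' for B,g,R in im[r,x0:x1:st[1]]))
    print('pred pan',proj(i,[.639,-.271,.064]).round(1),'weight mid',proj(i,[.639,-.271,.097]).round(1))
E
```

```text
wrist
140 .P##tttttttttttttttttttttttttttttttttttttttttttt#---------#########-
144 -##ttttttttttttttttttttttttttttttttttttttttttttttt#---##----########
148 -#ttttttttttttttttttttttttttttttt-tttttttttttttttttt----------######
152 ##ttttttttttttttttttttttttttttP....P-ttttttttttttttttt----------####
156 #tttttttttttttttttttttttttt----......P-ttttttttttttttttt---#########
160 tttttttttttttttttttttttttP....--.......P-ttttttttttttttttt#--#######
164 tttttttttttttttttttttt-PPPPPP.-PPPPPPPPPPPP#tttttttttttttttt#--#####
168 ttttttttttttttttttttPPPPPPPPPPPPPPPPPPPPPPPPPPPtttttttttttttttt--###
172 ttttttttttttttttt-PPPPPPPP..-P--...-PPPPPPPPPPPPP-ttttttttttttttt--#
176 tttttttttttttt-PPPPPPPPP-...----.....-PPPPPPPPPPPPP-ttttttttttttttt-
180 ttttttttttttP-PPPPPPPPPP-..---..---..-PPPPPPPPPPPPPPP#tttttttttttttt
184 ttttttttt--.-PPPPPPPPPPP-..------....-PPPPPPPPPPPPPPPP-ttttttttttttt
188 tttttttP...-PPPPPPPPPPPPP-----.....-PP-PPPPPPPPPPPPPPPP-tttttttttttt
192 tttt--.....PPPPPPPPPPPPP-PPP-----PPPP-#PPPPPPPPPPPPPPPPPP#tttttttttt
196 ttP.......PPPPPPPPPPPPPP-#----PPPP--###PPPPPPPPPPPPPPPPPP.P#tttttttt
[... 2789 characters left out ...]
253 ......PP-PPPPPPPPPPPPPPPPPPPPPPPPPPPPPPPPPPPPPPPtttttt
255 .......P--PPPPPPPPPPPPPPPPPPPPPPPPPPPPPPPPPPPPPPPttttt
257 P.......PP--PPPPPPPPPPPPPPPPPPPPPPPPPPPPPPPPPPPP.Ptttt
259 P.........PP--PPPPPPPPPPPPPPPPPPPPPPPPPPPPPPPPP...Pttt
261 PP..........PP---PPPPPPPPPPPPPPPPPPPPPPPPPPPPP.....Ptt
263 PPP...........PP-----PPPPPPPPPPPPPPPPPP--PPP........Pt
265 PPP..............PPPP----------------PPPP............t
267 PPPP...................PPPPPPPPPPPP............PPPPPPP
269 ---P-............................PPPPPPPPPPPPPPPPPPPP.
271 ...................PPPPPPPPPPPPPPPPPPPPPP...PPPPPPPPPP
273 ....PPPPPPPPPPPPPPPPPPPPPPPP.PPPPPPPPPPPPPPPPPPPPPPPPP
pred pan [[345.9 247.5]] weight mid [[347.8 238.8]]
```

```bash
python3 -c "
from station import ticket
print(ticket.sign_off())"
```

```text
the job is handed in; nothing more can be done
None
```

The small weight stands on the scale's pan, an estimated 6–12 mm from its middle against the 20 mm allowed. The gripper is clear, and the job was handed in at about 14 s on the robot's clock, with no verdict returned.

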